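Change the tape roll on the fossil-lab dispenser

TASK

Change the roll on the tape dispenser: first slide the spent roll (a bare cardboard core) straight up off the dispenser's spindle and put it in the cardboard carton, then slide the tall roll off its post on the wooden stock rack, slide it over the dispenser's spindle and lower it by hand, not dropping it, until it sits fully down. Do not drag or tip the dispenser, and leave the flat roll, the glue bottle, the jar and the rock with the bone in it where they are.

Things in the scene. Friction and masses are not known exactly. Their poses are not given: they have to be found in the camera images.
- dispenser: Loose dark steel tape dispenser, about 1.2 kg. Origin: on the spindle axis, at the underside; z up. Base plate 14 mm thick, 100 mm wide (y), x -92 to +58 mm. Steel spindle, 20 mm diameter, last 12 mm tapering to 10 mm, tip 86 mm above origin. Seat: disc 48 mm diameter round its foot, top at 18 mm. Toothed cutter strip across the front at x = -84 mm, 70 mm wide, 43 mm high
- seat (a point): The point on the dispenser's spindle axis at the height of the seat, on which a roll's underside rests; axes as the dispenser. The spindle rises 68 mm above it.
- rack: Fixed plywood block, 100 (x) by 230 (y) by 18 mm high, with two upright steel posts 18 mm in diameter at y = +65 and y = -65 mm, rising 68 mm above the block's top (last 12 mm tapered). Origin: centre of its underside. One post carries the tall roll, the other the flat roll; which is which varies.
- spent_roll: Used-up roll: just its brown cardboard core, 37 mm outside diameter, 26 mm bore, 48 mm high, on the dispenser's spindle at the start. Origin: centre of its underside; z along its axis.
- spent_roll_mid (a point): Centre of the spent roll, 24 mm above its underside on the axis.
- tall_roll: Full roll of cream paper tape on a cardboard core, 60 mm outside diameter, 26 mm bore, 48 mm high, about 0.12 kg, on one of the rack's posts at the start. Origin: centre of its underside (the axis); z along its axis.
- flat_roll: Bystander: the same kind of tape roll but only 24 mm high, 60 mm outside diameter, on the rack's other post. Origin: centre of its underside. Stays there.
- carton: Fixed open-topped brown cardboard carton, 180 (x) by 160 (y) by 80 mm high, 4 mm walls, empty. Origin: centre of its underside; its inner floor is 4 mm above it.
- glue: Bystander: white plastic glue bottle, 52 mm in diameter, 120 mm high, upright. Origin: centre of its underside.
- jar: Bystander: amber glass jar, 64 mm in diameter, 75 mm high, upright. Origin: centre of its underside.
- bone: Bystander: piece of grey rock with a dark fossil bone in it, about 90 by 60 by 45 mm, lying. Origin: centre of its underside.
Not all that is in view belongs to the job. Leave any green look-alike of the tall_roll alone. Leave any orange look-alike of the dispenser alone.

How it is judged:
By the outcome, as a careful person would: the job done as asked, in the order asked, and still so for the second after the job is handed in, with the robot touching nothing.
It also fails if it takes over 72 s, if anything falls off the work surface, if the arm or the gripper's body presses on something with over 40 N, if the wrist force passes 120 N, or if a joint passes its speed limit or range.

ROBOT

A 6-joint arm with a two-finger parallel gripper is mounted at the origin on the work surface. World frame = base frame: x ahead of the robot, y to its left, z up, the work surface at z = 0. Lengths are in m, angles in degrees, forces in N, time in s.
With the tool pointing down it reaches from about 0.275 to 0.825 m from the base axis. Payload 5.2 kg.
Tool frame: the origin (TCP) lies midway between the tips of the shut fingers; the grasp point (between the pads) lies 19 mm behind it; z points along the fingers, y is the line along which they close (so a half turn about z gives the same grasp; the last joint's range is limited). The gripper opens to 93 mm and grips with 3 to 60 N. Pads are 15 mm wide; open, the fingers measure 128 mm over their backs; the gripper's body (75 mm by 188 mm) begins 65 mm behind the grasp point.
Start: joints at [53.755, 14.817, 87.949, -0, 77.235, -11.62], TCP at [0.229, 0.5, 0.219] pointing down, gripper open.
Joint ranges: [-179.93, 179.93], [-52.35, 119.4], [10.71, 147.94], [-69.91, 249.91], [12.55, 155.21], [-178.61, 178.61]. Speed limits (degrees/s): [147.25, 147.25, 180, 180, 180, 180].

INTERFACE

Orientations are given as a 3x3 rotation matrix whose columns are the frame's x, y, z axes.
In Python, from station import env, move_gripper, eyes, order gives the robot as it stands. Calls block until the motion is done:
- env.move_pose(position, orientation): joint-space move of the TCP to a pose.
- env.move_l(position, v=0.15, attitude=None, f_stop=None): straight line of the TCP; attitude=None keeps the orientation; v is the mean speed in m/s. With f_stop (N) it stops when the force on the tool has changed by that much, and returns True; else False.
- env.set_joints(angles): joint-space move.
- move_gripper(opening, strength=None): finger opening in m; strength is the grip in N (None keeps the last); returns when the fingers have stopped.
- env.dwell(seconds).
- env.ik(position, orientation): joint angles nearest the present ones, or None.
- eyes.grab_frame(name): name is "side" or "top"; returns the picture (420x560x3 uint8, red, green, blue); there is no depth.
- eyes.camera_model(name): a dict with "vertical_fov" (degrees; the focal length in pixels is half the picture's height over the tangent of half this angle, whatever the lens; pixels are square), "cx", "cy" (the principal point, pixels), "cam_to_world" (4x4, takes a point from camera to world coordinates). Camera axes: x right, y down, z forward; pixel columns grow to the right and rows downward; lengths in m; the calibration is good to about 2 mm. A picture is of the moment at which its call begins. camera_model takes no time and is no camera call.
A pose or a line that the arm cannot do raises env.Unreachable and nothing moves.
- order.job_done(): hands the job in; it is judged then, once.
Readings, each from a call of its own:
- env.read_time(): time.
- env.read_joint_pos(): joint angles.
- env.read_joint_velocities(): joint speeds.
- env.read_effort(): joint torques, N m.
- env.read_tcp_pos(): TCP position.
- env.read_eef_rot(): TCP orientation.
- env.read_wrist_force(): force on the tool from outside, world axes, zero at the start.
- env.read_torque(): the same for the moment, N m.
- env.read_width(): finger opening in m.
- env.read_grasp_force(): force on a finger pad.
Only numpy, scipy, OpenCV 4.12 (cv2) and the standard library are available. Lean on these libraries where they do the work, as an engineer would, in place of code of your own. Each camera call takes 0.05 s, during which the arm holds its last target. There are 200 camera calls.

## Working session

There is one attempt and no reset: what is moved stays moved. The work goes in short steps, each a Python script; the robot and the scene stay as the last script left them, time stands still between calls to the robot, and variables do not carry over. Pictures are saved under pics/ and viewed, at most 10 in all, crops included, and the job is handed in when it is done.

```bash
mkdir -p pics; python3 - <<'E'
from station import env, eyes
import cv2, numpy as np
np.set_printoptions(precision=4,suppress=True)
for n in("top","side"):
    f=eyes.grab_frame(n); cv2.imwrite(f"pics/{n}0.png",f[:,:,::-1]); print(n,eyes.camera_model(n))
print(env.read_time(),env.read_eef_rot())
E
ls
```

```text
top {'vertical_fov': 57.40796569277337, 'cx': 283.7060199340249, 'cy': 210.54144970309508, 'cam_to_world': array([[-0.0114, -0.983 ,  0.1834,  0.3014],
       [-0.9997,  0.0071, -0.024 ,  0.0044],
       [ 0.0223, -0.1837, -0.9827,  1.0785],
       [ 0.    ,  0.    ,  0.    ,  1.    ]])}
side {'vertical_fov': 46.69334350703453, 'cx': 286.51417203720985, 'cy': 205.2319837298543, 'cam_to_world': array([[ 0.745 , -0.3498,  0.568 , -0.168 ],
       [-0.667 , -0.3955,  0.6314, -0.7337],
       [ 0.0038, -0.8492, -0.528 ,  0.6809],
       [ 0.    ,  0.    ,  0.    ,  1.    ]])}
0.1 [[-0.909   0.4167 -0.001 ]
 [ 0.4167  0.909  -0.0014]
 [ 0.0003 -0.0017 -1.    ]]
pics
```

View pics/top0.png

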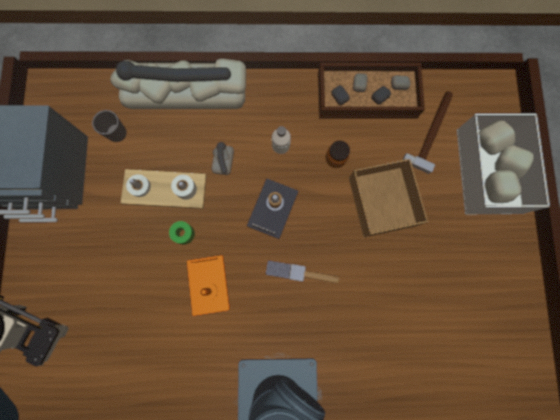

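View pics/side0.png

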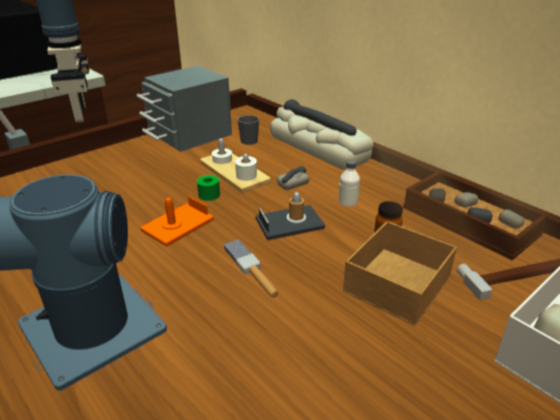

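The top view shows the rack with rolls at (137,185) and (182,186), the dispenser at (273,205) with its cutter end toward the robot, the carton at (390,198), and the bystanders. The side view shows that the nearer roll (246,168) is the tall one. I'll enlarge both.

```bash
python3 - <<'E'
import cv2
a=cv2.imread("pics/top0.png"); cv2.imwrite("pics/t1.png",cv2.resize(a[125:245,115:315],None,fx=4,fy=4,interpolation=cv2.INTER_CUBIC))
a=cv2.imread("pics/side0.png"); cv2.imwrite("pics/s1.png",cv2.resize(a[125:245,190:350],None,fx=5,fy=5,interpolation=cv2.INTER_CUBIC))
E
```

```text
(no output)
```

View pics/t1.png

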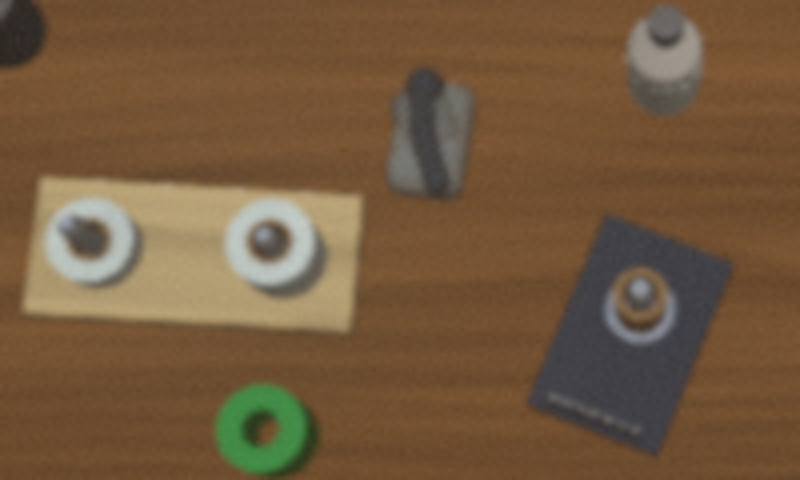

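View pics/s1.png

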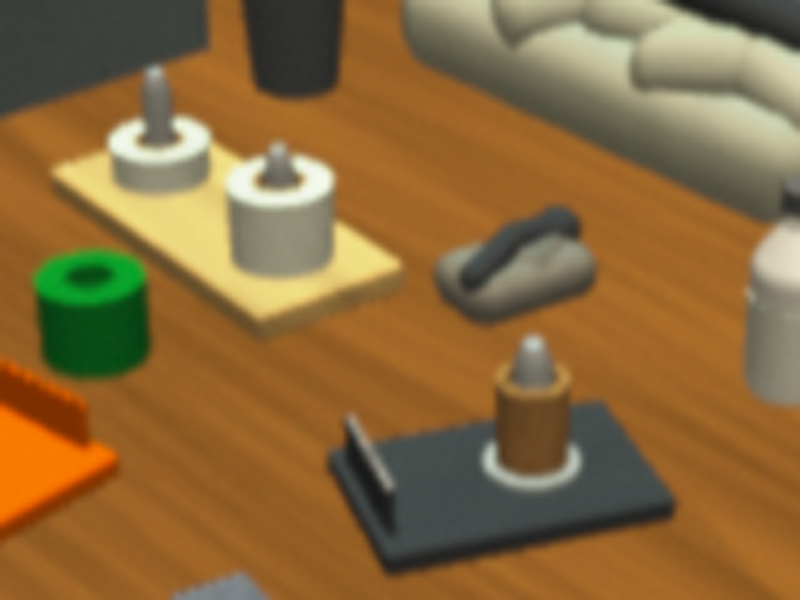

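The crops give clean corners for the rack, dispenser plate, seat and tips. I'll fit both poses jointly across the two views, and allow for lens distortion.

```bash
cat > fit.py <<'E'
import numpy as np
from station import eyes
from scipy.optimize import least_squares
CM={n:eyes.camera_model(n) for n in("top","side")}
def proj(n,P,k=0):
    m=CM[n]; T=np.linalg.inv(m["cam_to_world"]); p=np.atleast_2d(P)@T[:3,:3].T+T[:3,3]
    f=210/np.tan(np.radians(m["vertical_fov"]/2)); q=p[:,:2]/p[:,2:]
    q=q*(1+k*(q**2).sum(1,keepdims=True)); return q*f+[m["cx"],m["cy"]]
def ray(n,uv,z):
    m=CM[n]; f=210/np.tan(np.radians(m["vertical_fov"]/2)); T=m["cam_to_world"]
    d=T[:3,:3]@[(uv[0]-m["cx"])/f,(uv[1]-m["cy"])/f,1]; return T[:3,3]+d*(z-T[2,3])/d[2]
E
python3 - <<'E'
from fit import *
np.set_printoptions(precision=4,suppress=True)
T=lambda u,v:((u+.5)/4-.5+115,(v+.5)/4-.5+125)
S=lambda u,v:((u+.5)/5-.5+190,(v+.5)/5-.5+125)
D=[("top",T(605,215),(.058,.05,.014)),("top",T(733,263),(.058,-.05,.014)),("top",T(658,455),(-.092,-.05,.014)),("top",T(530,405),(-.092,.05,.014)),
("top",T(640,288),(0,0,.086)),("top",T(640,308),(0,0,.018)),
("side",S(605,402),(.058,.05,.014)),("side",S(674,500),(.058,-.05,.014)),("side",S(390,560),(-.092,-.05,.014)),
("side",S(533,338),(0,0,.085)),("side",S(533,378),(0,0,.066)),("side",S(532,464),(0,0,.018))]
R=[("top",T(40,177),(.05,.115,.018)),("top",T(364,193),(.05,-.115,.018)),("top",T(352,332),(-.05,-.115,.018)),("top",T(22,314),(-.05,.115,.018)),
("top",T(271,240),(0,-.065,.086)),("top",T(271,243),(0,-.065,.066)),("top",T(65,221),(0,.065,.086)),
("side",S(400,264),(.05,-.115,.018)),("side",S(262,322),(-.05,-.115,.018)),("side",S(52,173),(-.05,.115,.018)),
("side",S(280,143),(0,-.065,.085)),("side",S(280,184),(0,-.065,.066)),("side",S(154,68),(0,.065,.085))]
def res(p,obs,k=(0,0)):
    c,s=np.cos(p[2]),np.sin(p[2]); r=[]
    for n,uv,l in obs:
        w=[p[0]+c*l[0]-s*l[1],p[1]+s*l[0]+c*l[1],l[2]]
        r.append(proj(n,w,k[n=="side"])[0]-uv)
    return np.array(r).ravel()
for name,o,x0 in(("disp",D,(.45,.02,-.3)),("rack",R,(.5,.3,0))):
    for v in("top","side"):
        oo=[a for a in o if a[0]==v]; f=least_squares(res,x0,args=(oo,)); print(name,v,f.x,np.degrees(f.x[2]))
    f=least_squares(res,x0,args=(o,)); print(name,f.x); print(f.fun.reshape(-1,2).round(1).tolist())
g=least_squares(lambda p:np.r_[res(p[:3],D,p[6:]),res(p[3:6],R,p[6:])],[.45,.02,-.3,.5,.3,0,0,0]); print(g.x,g.cost)
# carton: rim corners
for uv in((352,172),(412,160),(426,217),(367,235)): print("rim",ray("top",uv,.08))
for n,uv,z in(("top",(281,132),.11),("top",(338,148),.075),("top",(222,158),.03)): print(ray(n,uv,z))
print(proj("top",[.229,.5,.219]),proj("side",[.229,.5,.219]))
E
```

```text
disp top [ 0.524   0.0036 -0.3749] -21.483009256857834
disp side [ 0.5262  0.0027 -0.3886] -22.265365237268494
disp [ 0.5251  0.0029 -0.3791]
[[0.2, -1.1], [0.8, -0.7], [0.6, 0.1], [-0.8, -0.3], [0.3, -0.3], [0.3, 0.0], [-1.1, -0.8], [0.7, -0.1], [-0.9, 0.0], [-0.2, 1.5], [-0.3, 0.3], [-0.4, -0.4]]
rack top [ 0.5661  0.3173 -0.065 ] -3.723128583672331
rack side [ 0.5692  0.3186 -0.0633] -3.6282956546975575
rack [ 0.567   0.3172 -0.0631]
[[0.4, -0.3], [0.3, 0.2], [0.1, -0.2], [0.3, -0.2], [-1.6, -1.6], [0.2, -0.5], [0.8, 0.4], [0.9, 0.3], [-0.9, -0.5], [-1.0, -0.5], [-0.6, 1.8], [-0.3, -0.3], [-0.1, 1.5]]Traceback (most recent call last):
  File "<stdin>", line 23, in <module>
    return func(*args, **kwargs)
    vector_fun = VectorFunction(
        fun_wrapped,
    ...<6 lines>...
        workers=workers
    )
    self._update_fun()
    ~~~~~~~~~~~~~~~~^^
    self.f = self.fun_wrapped(xp_copy(self.x))
             ~~~~~~~~~~~~~~~~^^^^^^^^^^^^^^^^^
    return np.atleast_1d(self.fun(x))
                         ~~~~~~~~^^^
    return self.f(x, *self.args, **self.kwargs)
           ~~~~~~^^^^^^^^^^^^^^^^^^^^^^^^^^^^^^
  File "<stdin>", line 23, in <lambda>
  File "<stdin>", line 17, in res
IndexError: index 0 is out of bounds for axis 0 with size 0
```

```bash
python3 - <<'E'
from fit import *
np.set_printoptions(precision=4,suppress=True)
for uv in((352,172),(412,160),(426,217),(367,235)): print("rim",ray("top",uv,.08))
for n,uv,z in(("top",(281,132),.11),("top",(338,148),.075),("top",(222,158),.03),("top",(180,232),.048)): print(uv,ray(n,uv,z))
print(proj("top",[.229,.5,.219]),proj("side",[.229,.5,.219]))
E
```

```text
rim [ 0.5927 -0.2064  0.08  ]
rim [ 0.626  -0.3729  0.08  ]
rim [ 0.4675 -0.3989  0.08  ]
rim [ 0.4207 -0.2384  0.08  ]
(281, 132) [ 0.6957 -0.0145  0.11  ]
(338, 148) [ 0.6629 -0.1717  0.075 ]
(222, 158) [0.6504 0.1526 0.03  ]
(180, 232) [0.4371 0.2589 0.048 ]
[[ 43.2697 319.3705]] [[ 80.3943 113.8149]]
```

```bash
cat > h.py <<'E'
import numpy as np
from station import env, move_gripper, eyes, order
from fit import *
np.set_printoptions(precision=4,suppress=True)
DX,DY,DA=.5251,.0029,np.degrees(-.3791)
def ori(a):  # tool down, closing axis along y of a frame with yaw a; half turn with less wrist motion
    best=None
    for s in(1,-1):
        y=s*np.array([-np.sin(np.radians(a)),np.cos(np.radians(a)),0]); z=np.array([0,0,-1.])
        yield np.column_stack([np.cross(y,z),y,z])
def goto(p,a):
    c=[(abs(q[5]-env.read_joint_pos()[5]),i,R) for i,R in enumerate(ori(a)) if (q:=env.ik(p,R)) is not None]
    env.move_pose(p,min(c)[2])
def st(m=""): print(m,"t",round(env.read_time(),1),"tcp",env.read_tcp_pos(),"F",env.read_wrist_force(),"w",env.read_width(),"g",env.read_grasp_force())
E
python3 - <<'E'
from h import *
move_gripper(.07,10)
goto([DX,DY,.16],DA); st("above")
print(env.move_l([DX,DY,.03],.12,f_stop=8)); st("down")
move_gripper(.0,12); st("grip")
env.move_l([DX,DY,.06],.05); st("lift")
env.move_l([DX,DY,.18],.1); st("up")
import cv2
cv2.imwrite("pics/s2.png",cv2.resize(eyes.grab_frame("side")[80:260,180:420,::-1],None,fx=3,fy=3))
E
```

```text
above t 2.8 tcp [0.5251 0.0038 0.1601] F [-0.4685 -0.2135  0.5955] w 0.07010190219437676 g 0.0
False
down t 4.0 tcp [0.5257 0.0028 0.0307] F [ 0.6632 -0.7545  0.3117] w 0.07014834688578292 g 0.0
grip t 4.7 tcp [0.5252 0.0029 0.0301] F [-0.0157  0.0823  1.1845] w 0.03623173675830944 g 11.999962138943374
lift t 5.4 tcp [0.525  0.0029 0.06  ] F [-0.185  -0.3829 -0.62  ] w 0.036128828819616245 g 11.999924755655229
up t 6.8 tcp [0.5246 0.003  0.1793] F [-0.0636  0.6968 -0.8492] w 0.035934331255351795 g 11.999876867048442
```

View pics/s2.png

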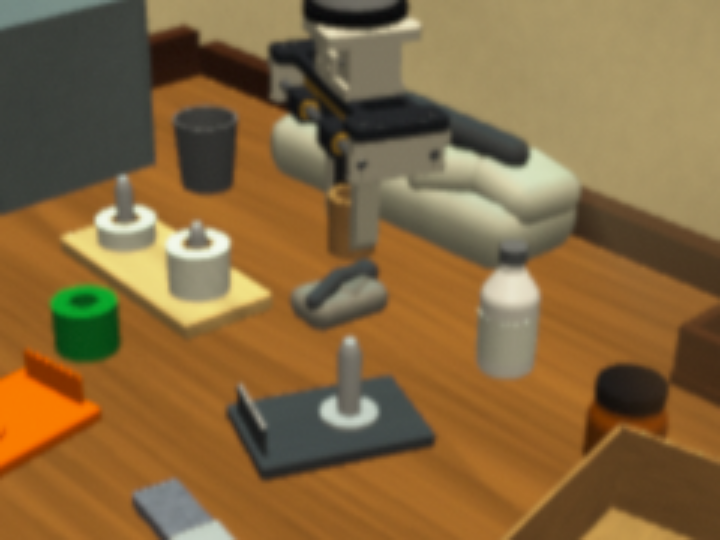

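The core is held at (345,220) in the crop and the dispenser has not moved: its spindle tip is at full-frame (296.6,193), as before. Next I'll put the core in the carton and fetch the tall roll.

```bash
python3 - <<'E'
from h import *
import cv2
C=[.527,-.304]
goto(C+[.18],10.5); env.move_l(C+[.019],.15,f_stop=6); st("carton")
move_gripper(.055); env.move_l(C+[.18],.2)
f=eyes.grab_frame("side"); cv2.imwrite("pics/s3f.png",f[:,:,::-1])
a=-.0631; P=np.array([.567,.3172])+.065*np.array([np.sin(a),-np.cos(a)]); print(P)
goto([*P,.18],np.degrees(a)); move_gripper(.08); st("above")
print(env.move_l([*P,.03],.12,f_stop=8)); st("down")
move_gripper(0,15); st("grip")
env.move_l([*P,.06],.05); st("lift"); env.move_l([*P,.19],.12); st("up")
goto([DX,DY,.19],DA); env.dwell(.3); st("over")
t=eyes.grab_frame("top"); s=eyes.grab_frame("side"); cv2.imwrite("pics/tf.png",t[:,:,::-1]); cv2.imwrite("pics/sf.png",s[:,:,::-1])
cv2.imwrite("pics/s4.png",np.hstack([cv2.resize(f[200:350,330:480,::-1],(400,400)),cv2.resize(s[100:250,220:370,::-1],(400,400),interpolation=cv2.INTER_CUBIC)]))
E
```

```text
carton t 9.2 tcp [ 0.5277 -0.3044  0.02  ] F [ 0.7741  0.0242 -0.3651] w 0.036339339538186875 g 11.999780489131808
[0.5629 0.2523]
above t 13.4 tcp [0.5629 0.2523 0.18  ] F [-0.3328 -0.8171 -0.4851] w 0.08011106033620122 g 0.0
False
down t 14.8 tcp [0.5635 0.2525 0.0309] F [-0.3015  0.5965  0.4115] w 0.07999982096051272 g 0.0
grip t 15.3 tcp [0.5632 0.2526 0.0305] F [-1.1544  0.917   2.2631] w 0.06108221983943238 g 15.000285878777504
lift t 16.0 tcp [0.5628 0.2523 0.06  ] F [ 0.009   0.769  -1.7333] w 0.06037852165899357 g 14.999424442648888
up t 17.3 tcp [0.5623 0.2522 0.189 ] F [-0.0531  0.4029 -1.9449] w 0.060605830847653364 g 14.999497532844543
over t 18.6 tcp [0.5253 0.0039 0.1899] F [-0.0085 -0.0996 -1.5261] w 0.061074839519183875 g 14.999492391943932
```

View pics/s4.png

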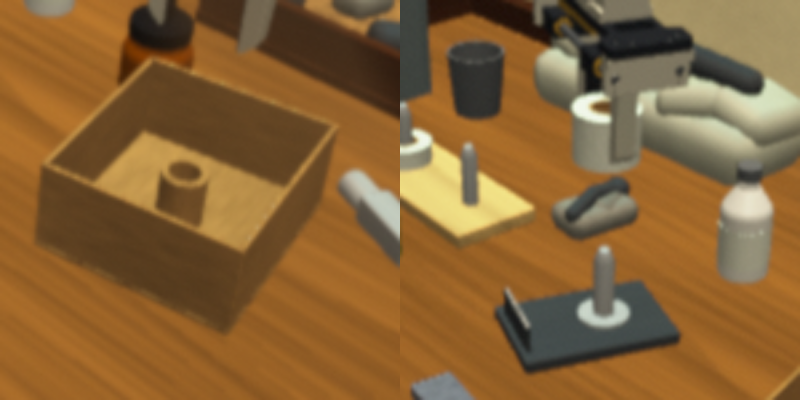

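The core stands upright in the carton and the tall roll is held over the spindle. I'll lower it to just above the tip and measure the roll against the spindle.

```bash
python3 - <<'E'
from h import *
import cv2
env.move_l([DX,DY,.115],.1); env.dwell(.3); st()
t=eyes.grab_frame("top"); s=eyes.grab_frame("side")
cv2.imwrite("pics/s5.png",np.hstack([cv2.resize(t[155:230,240:310,::-1],(400,429),interpolation=cv2.INTER_CUBIC)[:429],cv2.resize(s[145:220,260:330,::-1],(400,429),interpolation=cv2.INTER_CUBIC)]))
E
```

```text
t 19.9 tcp [0.5254 0.0029 0.1155] F [-0.4667 -0.3856 -2.1421] w 0.061060110078792064 g 14.999407902359962
```

View pics/s5.png

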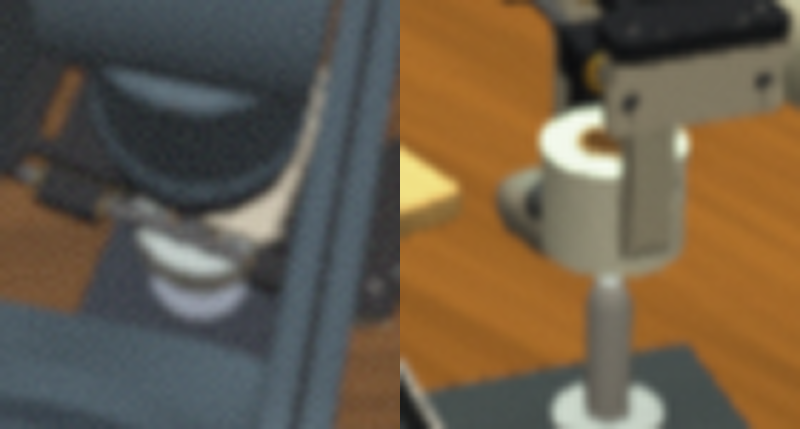

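```bash
python3 - <<'E'
from h import *
S=lambda p:((p-[260,145])+.5)*5.714-.5+np.array([400,0])
for z in(.1035,.1515):
    c=np.array([DX,DY,z]); th=np.linspace(0,2*np.pi,90)
    ring=c+.03*np.column_stack([np.cos(th),np.sin(th),0*th]); q=S(proj("side",ring)); print(z,"exp x",q[:,0].min(),q[:,0].max(),"y",q[:,1].min(),q[:,1].max())
print("px/m x", (S(proj("side",[[DX,DY,.1035],[DX+.01,DY,.1035],[DX,DY+.01,.1035]]))))
for z in(.086,.05,.018): print(z,S(proj("side",[DX,DY,z])))
T=lambda p:((p-[240,155])+.5)*5.714-.5
for z in (.1035,):
    ring[:,2]=z; q=T(proj("top",ring)); print("top x",q[:,0].min(),q[:,0].max(),"y",q[:,1].min(),q[:,1].max())
ring=np.array([DX,DY,.018])+.024*np.column_stack([np.cos(th),np.sin(th),0*th]); q=T(proj("top",ring)); print("seat",q.min(0),q.max(0))
E
```

```text
0.1035 exp x 536.9101168787204 680.3005671851827 y 207.97500243393443 279.1341480275636
0.1515 exp x 536.9763379311339 683.5627418600475 y 107.57434066264503 175.7585531146254
px/m x [[608.5791 242.7868]
 [626.0276 234.9741]
 [592.4333 233.9478]]
0.086 [[607.9911 278.8327]]
0.05 [[606.81   351.2268]]
0.018 [[605.7913 413.6657]]
top x 136.29195165755712 267.87117057625716 y 166.33668907890777 294.6699309087451
seat [153.5758 221.5492] [250.6768 316.5662]
```

In the side crop the roll's centre is at x≈614 and the spindle's at 608.5, so the roll sits about 2 mm off along the pads. I'll zoom the top view to confirm.

```bash
python3 - <<'E'
from h import *
import cv2
t=np.mean([eyes.grab_frame("top") for _ in range(6)],0).astype(np.uint8); s=np.mean([eyes.grab_frame("side") for _ in range(6)],0).astype(np.uint8)
t=cv2.convertScaleAbs(t,alpha=1.5)
cv2.imwrite("pics/s6.png",np.hstack([cv2.resize(t[175:215,255:295,::-1],(400,400),interpolation=cv2.INTER_CUBIC),cv2.resize(s[165:205,275:315,::-1],(400,400),interpolation=cv2.INTER_CUBIC)]))
def off(dx,n,o):
    d=dx*np.array([np.cos(np.radians(DA)),np.sin(np.radians(DA)),0]); th=np.linspace(0,2*np.pi,180); u=np.column_stack([np.cos(th),np.sin(th),0*th])
    r=(proj(n,np.array([DX,DY,.1035])+d+.03*u)-o+.5)*10; return r
for n,o in(("top",[255,175]),("side",[275,165])):
    for dx in(0,.003):
        r=off(dx,n,o); print(n,dx,"min",r.min(0),"max",r.max(0))
    th=np.linspace(0,6.28,180); u=np.column_stack([np.cos(th),np.sin(th),0*th])
    r=(proj(n,np.array([DX,DY,.018])+.024*u)-o+.5)*10; print("seat",r.min(0),r.max(0)); print("tip",(proj(n,[DX,DY,.086])-o+.5)*10)
E
```

```text
top 0 min [89.3896 91.9788] max [319.7252 316.6124]
top 0.003 min [93.6374 81.6412] max [323.8431 306.0387]
seat [119.6424 188.6043] [289.6169 354.9207]
tip [[204.6411 218.4571]]
side 0 min [ 90.465  164.8502] max [341.4286 289.419 ]
side 0.003 min [102.2607 162.8395] max [353.041  287.2219]
seat [114.4266 472.7168] [307.6694 578.7199]
tip [[214.8776 288.8567]]
```

View pics/s6.png

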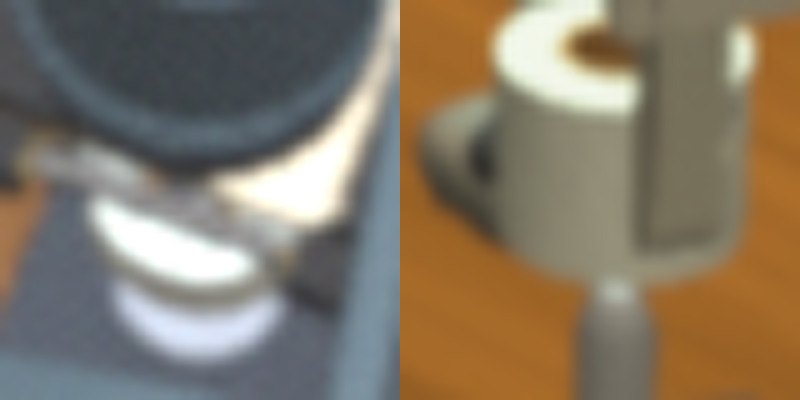

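The top crop suggests about 4 mm and the side about 1 mm along the pad direction. I'll shift 2 mm toward the cutter, lower under force guard and read the lateral force on the way.

```bash
cat >> h.py <<'E'
U=np.array([np.cos(np.radians(DA)),np.sin(np.radians(DA))]); V=np.array([-U[1],U[0]])
def favg():
    F=[]
    for _ in range(10): env.dwell(.03); F.append(env.read_wrist_force())
    F=np.mean(F,0); return np.array([F[:2]@U,F[:2]@V,F[2]])
E
python3 - <<'E'
from h import *
p=np.array([DX,DY])-.002*U
env.move_l([*p,.115],.05); print("free",favg())
for z in(.088,.075,.06):
    h=env.move_l([*p,z],.04,f_stop=4); print(z,h,favg()); st()
    if h: break
E
```

```text
free [-0.0034  0.0966 -1.1445]
0.088 False [ 0.1159  0.0215 -1.2782]
 t 22.3 tcp [0.5233 0.0036 0.0882] F [-0.2185  0.6194 -1.9906] w 0.060612463025100566 g 14.999381750822067
0.075 False [-0.1365  0.014  -1.4222]
 t 23.1 tcp [0.5234 0.0036 0.0751] F [-0.1144 -0.4442 -1.3299] w 0.060852653791979724 g 14.999334588646889
0.06 False [-0.1016 -0.0129 -1.3017]
 t 24.0 tcp [0.5234 0.0036 0.0602] F [ 0.2783 -0.0949 -2.0222] w 0.06066905517326607 g 14.999481663107872
```

The bore is around the spindle with no contact force, so I'll lower it to the seat.

```bash
python3 - <<'E'
from h import *
import cv2
p=np.array([DX,DY])-.002*U
env.move_l([*p,.034],.04,f_stop=4); print(favg()); st()
print(env.move_l([*p,.0285],.015,f_stop=4)); print(favg()); st()
move_gripper(.085); env.dwell(.2); st("open")
env.move_l([*p,.2],.1); goto([.35,.3,.3],DA); env.dwell(.3); st()
t=eyes.grab_frame("top"); s=eyes.grab_frame("side")
c=lambda i,y,x:cv2.resize(i[y:y+80,x:x+80,::-1],(400,400),interpolation=cv2.INTER_CUBIC)
cv2.imwrite("pics/s7.png",np.hstack([c(t,160,235),c(s,165,250)]))
E
```

```text
[-0.0919 -0.0949 -1.4638]
 t 25.1 tcp [0.5234 0.0036 0.0342] F [-0.1803  0.6287 -1.8342] w 0.060600322377326356 g 14.999464899301529
True
[-0.2751  0.1212  5.5112]
 t 25.8 tcp [0.5234 0.0036 0.0303] F [-0.5702  0.1882  5.5334] w 0.06100247982845684 g 15.000563934445381
open t 26.6 tcp [0.5227 0.0037 0.0297] F [-0.185   0.5113  0.0879] w 0.08515814761317975 g 0.0
 t 30.1 tcp [0.3505 0.2995 0.2997] F [-0.3997 -0.0355  0.6786] w 0.08518111796433879 g 0.0
```

View pics/s7.png

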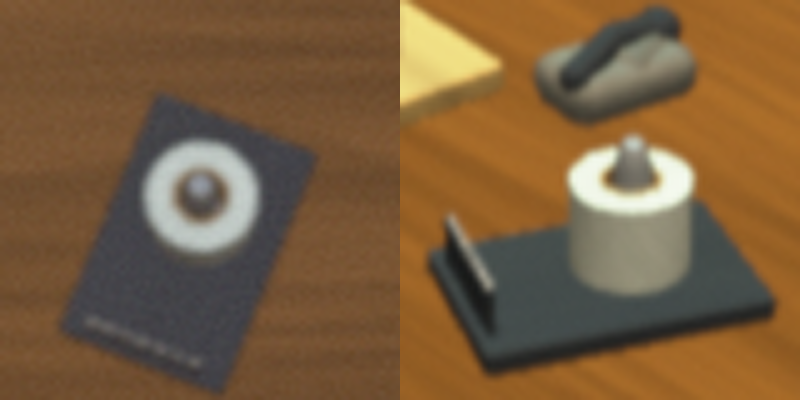

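The roll sits flat and fully down, with the tip showing at (632,140) in the side crop as it did on the rack. The plate corners are where they were at the start.

```bash
python3 -c "
from station import order; print(order.job_done())"
```

```text
the job is handed in; nothing more can be done
None
```

The job is handed in at about 30 s on the robot's clock: the spent core is in the carton, and the tall roll was lowered by hand until it sat fully down on the dispenser's spindle; the dispenser did not move, and I touched none of the bystanders.

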